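Chuck the ring-driver bit, then hold a lens barrel down in the V-rest

ROBOT

A 7-joint arm with a two-finger parallel gripper is mounted at the origin on the work surface. World frame = base frame: x ahead of the robot, y to its left, z up, the work surface at z = 0. Lengths are in m, angles in rad, forces in N, time in s.
With the tool pointing down it reaches from about 0.4 to 0.85 m from the base axis. Payload 10.4 kg.
Tool frame: the origin (TCP) lies at the very end of the fingers, on their centre line; the grasp point (between the pads) lies 19 mm behind it (env.tcp_to_grasp is the distance from the TCP to the grasp point, in m); z points along the fingers, y is the line along which they close (so a half turn about z gives the same grasp; the last joint's range is limited). The gripper opens to 87 mm and grips with 3 to 60 N. Pads are 19 mm wide; open, the fingers measure 117 mm over their backs; the gripper's body (75 mm by 190 mm) begins 51 mm behind the grasp point.
Start: joints at [1.185, 0.332, -0.065, 1.46, 0.022, 1.35, -0.088], TCP at [0.222, -0.584, 0.223] pointing down, gripper open.
Joint ranges: [-2.6, 2.6], [-0.5, 2.12], [-1.47, 1.34], [0.16, 2.42], [-1.27, 4.41], [0.06, 2.06], [-2.6, 2.6]. Speed limits (rad/s): [2.22, 2.22, 2.79, 2.79, 3.14, 3.14, 3.14].

INTERFACE

Orientations are given as a unit quaternion [w, x, y, z].
In Python, from workcell import env gives the robot as it stands.
- The arm moves only by the shell command python3 -m crank 'ROWS' [FORCE]. ROWS is JSON, a list of rows, each a list of 7 numbers: the shift along the world's x, y, z in m, then the turn, a rotation vector about the world's x, y, z in rad, then the finger opening in m, from 0 to 0.087. A call has exactly 10 rows; each row is the pose to reach, as a shift and turn from the pose commanded when the call began; what a row does not reach only later rows make up. A row lasts 1/8 s, in which the tool goes at most 62.5 mm and 10.7 degrees, less where a joint would pass 70% of its speed; a pose out of reach is approached as far as the arm can. A call with a gripper value outside its range is refused whole. The fingers move at their own pace and stop on an object; FORCE is the grip in N (left out, the last holds). Time passes only in rows, so rows that repeat a pose let the fingers close, or fill a call up. It gives the time, the measured TCP pose, the force, the opening and the grip force at its end, in the units of the state.
- env.state(): the state, without advancing time (a new reading comes with each control period).
- env.read_camera(name): name is "scene" or "top" or "wrist"; returns a dict with "img" (384x512x3 uint8, red, green, blue), "fov_y" (degrees; the focal length in pixels is half the picture's height over the tangent of half this angle, whatever the lens; pixels are square), "cx", "cy" (the principal point, pixels), "k1" (the pictures are not rectified: a ray, as slopes to the right and down, at radius r is drawn at 1 + k1 r^2 times it, then the intrinsics apply), "T" (4x4, takes a point from camera to world coordinates). Camera axes: x right, y up, looking along -z (the intrinsics and any distortion apply to the point x, -y, -z); pixel columns grow to the right and rows downward; lengths in m; the calibration is good to about 2 mm. A picture is of the moment at which its call begins. There is no depth.
- env.hand_in(): hands the job in; it is judged then, once.
The state is a dict: "clock": time; "joint_positions": joint angles; "qd": joint speeds; "effort": joint torques, N m; "ee_pos": TCP position; "tcp_rot": TCP orientation; "ft_force": force on the tool from outside, world axes, zero at the start; "ft_torque": the same for the moment, N m; "grip_width": opening from 0.0 (shut) to 1.0 (fully open); "gripper_force": force on a finger pad.
Only numpy, scipy, OpenCV 4.12 (cv2) and the standard library are available. Lean on these libraries where they do the work, as an engineer would, in place of code of your own. Each camera call takes 0.05 s, during which the arm holds its last target. There are 200 camera calls.

TASK

Get the bench ring driver ready to run: first pull the chuck's tommy bar down to its stop so that the jaws close on the bit. Then take the longer, thicker lens barrel from the rack and lay it in the V-rest, threaded neck through the notch and shoulder up against the end stop, and press it down squarely onto both sides of the V with a firm, steady 10 to 20 N. Finish while still holding it pressed like that, and leave the other things on the bench where they are.

Things in the scene. Friction and masses are not known exactly. Their poses are not given: they have to be found in the camera images.
- sleeve (a joint): turn of the chuck's knurled sleeve, rad: 0 fully open, 1.0 at its hard stop with the three jaws closed on the bit (they touch it at about 0.87). The tommy bar's elevation above level is 1.1 minus this value, so the bar comes down (towards the robot's side) as the jaws close. It turns stiffly, about 3 N at the knob and 6 N over the last 0.1 rad as the jaws squeeze, and stays where it is left.
- spindle (a point): point on the chuck's level axis in the plane in which the tommy bar swings, 95 mm above the bench; fixed to the driver. x level, away from the robot's side, y along the spindle towards the V-rest and end stop, z up. The bar points to -x and up. The sleeve, 56 mm across and 40 mm long, is centred here; the motor head begins 42 mm to -y, 96 mm wide in x, its top 45 mm above the axis.
- bar_knob (a point): centre of the 22 mm black ball at the end of the tommy bar, 95 mm from the chuck's axis; it moves with the sleeve. The bar is a 10 mm steel rod between sleeve and ball.
- bit_head (a point): middle of the steel driver bit's head (22 mm across, 12 mm long), which points to the V-rest; its 10 mm shank lies loose in the open chuck. The head stays about 63 mm to +y of spindle.
- bit: the driver bit, 92 mm long in all; origin where head and shank meet, y along it towards the V-rest
- jaw_bottom: one of the three steel chuck jaws, below the bit; they slide in together as the sleeve turns
- jaw_front: jaw above the bit on the robot's side
- jaw_rear: jaw above the bit on the far side
- v_seat (a point): where the middle of the barrel's body must lie when seated and against the stop: on the spindle axis, 95 mm above the bench, 150 mm to +y of spindle, same axes. The V-rest is two steel saddles with a 90 degree V, each 24 mm long, 66 mm wide, their shoulders 6.5 mm below this point; between them, from y -22 to +22 mm, it is free down to 45 mm below this point, for the fingers.
- stop_face (a point): middle of the notch in the end stop's face that the shoulder meets, 48 mm to +y of v_seat, same axes. The stop is a plate 10 mm thick, 66 mm wide, its top 16 mm above this point; the notch is 28 mm wide, open upward, 14 mm deep below this point. The bit's head ends 129 mm to -y of here, 33 mm short of the seated barrel.
- flank_front: the V's side nearer the robot (both saddles), part of the driver; origin as the driver's, on the bench below v_seat. A sideways drag of whatever presses on the barrel takes load off one side of the V
- flank_rear: the V's far side (both saddles), likewise
- barrel_center (a point): the barrel to be seated: middle, on the axis, of its black body, 40 mm diameter, 96 mm long, about 0.24 kg. y along its axis towards the neck, a silvery thread 22 mm across, 16 mm long; the glass is at the other end. It lies level on two rods of the rack, axis 50 mm above the bench, neck roughly towards the robot's left (+y).
- rack: the rack: plate 220 x 160 mm, 8 mm thick, origin under its middle; each barrel lies along its y on two 10 mm rods 30 mm apart, rod axes 30 mm above the bench, so the rods are within the long barrel's width and fingers can pass beside them. Barrel places 52 mm to either side in x; end bars at y -71 and +71 mm, 35 mm high.
- barrel_neck (a point): middle of the barrel's threaded neck, 56 mm from barrel_center along y
- barrel: the same lens barrel; origin and axes as barrel_center
- short_barrel_center (a point): middle of the other lens barrel on the rack, 32 mm diameter and 70 mm long, 104 mm beside the first: leave alone. Which of the two places each has varies.
- ring_dish: aluminium dish with brass rings, 68 mm across, 18 mm high, behind the V-rest: leave alone
- screwdriver: screwdriver 160 mm long lying on the bench in front of the V-rest: leave alone
- jar: amber jar 52 mm across, 70 mm high: leave alone
- lens_blower: rubber blower bulb 56 mm across, 100 mm high: leave alone
- cap_stack: stack of black lens caps 48 mm across, 34 mm high: leave alone
- screw_bin: grey screw bin 100 x 75 x 45 mm: leave alone
Things that resemble listed ones, but are neither listed nor needed, are in the scene too. What is shaped like the barrel but red or yellow is not meant.

How it is judged:
On the way, in this order (a step that is already met when the one before it is completed fails the run):
1. the sleeve is turned home and all three jaws press on the bit (value of joint sleeve above 0.93 rad and contact force between each of jaw_bottom, jaw_front, jaw_rear and bit above 0.5 N and y of bit_head in the frame of spindle between 0.055 and 0.071 m), for 0.2 s.
2. the long barrel lies in the V-rest, neck in the notch and shoulder at the stop (x of barrel_center in the frame of v_seat between -0.002 and 0.002 m and z of barrel_center in the frame of v_seat between -0.002 and 0.002 m and y of barrel_center in the frame of v_seat between -0.003 and 0.002 m and angle between the y axis of barrel_center and the y axis of v_seat, either way round below 0.035 rad and y of barrel_neck in the frame of v_seat above 0.04 m), for 0.2 s.
At the end, for the whole second after the job is handed in: Sleeve past 0.93 rad, all three jaws press on the bit; barrel still, within 2 mm of the seat sideways and in height, 2 degrees of the V axis, neck in the notch, shoulder within 3 mm of the stop; the fingers still press it so that each side of the V takes 3 to 28 N (all of step 1 and all of step 2 and contact force between flank_front and barrel between 3 and 28 N and contact force between flank_rear and barrel between 3 and 28 N and contact force between the fingers and barrel above 3 N and linear speed of barrel below 0.01 m/s); the arm keeps its last pose, push and grip.
It fails at once if the barrel was rammed: one side of the V took over 45 N (contact force between any of flank_front, flank_rear and barrel above 45 N).
It fails at once if a bystander was moved by more than 30 mm (distance of any of short_barrel_center, ring_dish, screwdriver, jar, lens_blower, cap_stack, screw_bin from where it was at the start of the episode above 0.03 m).
It also fails if it takes over 72 s, if anything falls off the work surface, if the arm or the gripper's body presses on something with over 40 N, if the wrist force passes 120 N, or if a joint passes its speed limit or range.

## Working session

There is one attempt and no reset: what is moved stays moved. The work goes in short steps, Python scripts to look and compute and a shell command to move; the robot and the scene stay as the last step left them, time stands still between calls to the robot, and variables do not carry over. Pictures are saved under pics/ and viewed, at most 10 in all, crops included, and the job is handed in when it is done.

```bash
ls; mkdir -p pics
cat > h.py <<'E'
import numpy as np, cv2
from workcell import env
def cam(n,save=None):
    c=env.read_camera(n)
    if save: cv2.imwrite('pics/'+save,cv2.cvtColor(c['img'],cv2.COLOR_RGB2BGR))
    np.savez('pics/'+n+'.npz',**c); return c
def ld(n): return dict(np.load('pics/'+n+'.npz'))
def par(c):
    f=192/np.tan(np.radians(float(c['fov_y']))/2)
    K=np.array([[f,0,float(c['cx'])],[0,f,float(c['cy'])],[0,0,1]])
    return K,np.array([float(c['k1']),0,0,0,0.])
def ray(c,u,v):
    K,d=par(c); p=cv2.undistortPoints(np.array([[[u,v]]],float),K,d)[0,0]
    T=c['T']; return T[:3,3],T[:3,:3]@np.array([p[0],-p[1],-1])
def at(c,u,v,z):
    o,r=ray(c,u,v); return o+r*(z-o[2])/r[2]
def px(c,P):
    K,d=par(c); T=c['T']; q=(np.asarray(P,float).reshape(-1,3)-T[:3,3])@T[:3,:3]
    q=q*[1,-1,-1]; return cv2.projectPoints(q,np.zeros(3),np.zeros(3),K,d)[0][:,0]
def tri(*l):
    A=0;b=0
    for c,u,v in l:
        o,r=ray(c,u,v); r=r/np.linalg.norm(r); M=np.eye(3)-np.outer(r,r); A=A+M; b=b+M@o
    return np.linalg.solve(A,b)
E
python3 - <<'E'
from h import *
for n in ['scene','top']:
    c=cam(n); print(n,c['fov_y'],c['cx'],c['cy'],c['k1'],c['T'].round(3).tolist())
    cv2.imwrite(f'pics/{n}0.png',cv2.resize(cv2.cvtColor(c['img'],4),(800,600),interpolation=cv2.INTER_CUBIC))
print(env.state())
E
```

```text
pics
scene 51.422927403015215 246.50930591475 193.10716666217132 -0.061467125671402376 [[-0.846, -0.291, 0.447, 1.108], [0.533, -0.469, 0.704, 0.981], [0.004, 0.834, 0.552, 0.757], [0.0, 0.0, 0.0, 1.0]]
top 44.34316573367137 249.59617077384326 191.60176247429226 -0.0963437580309221 [[-0.026, 0.994, -0.105, 0.498], [-1.0, -0.025, 0.011, 0.191], [0.009, 0.105, 0.994, 1.37], [0.0, 0.0, 0.0, 1.0]]
{'clock': 0.1, 'joint_positions': array([ 1.18536396,  0.33282259, -0.06463728,  1.46084573,  0.02159958,
        1.34985452, -0.0885216 ]), 'qd': array([ 0.00029543, -0.00015613,  0.00052195, -0.00216823, -0.00037318,
        0.00059914, -0.00216196]), 'effort': array([ 1.30756576e-03, -6.24548221e+01,  2.47134443e-02, -3.90721393e+01,
       -6.12518401e-02,  3.65308207e-02,  9.34164609e-05]), 'ee_pos': array([ 0.22167479, -0.58401922,  0.22183017]), 'tcp_rot': array([-5.99905238e-04,  9.83594573e-01,  1.80392167e-01, -1.47261619e-04]), 'ft_force': array([-0.48143228,  0.23643577, -0.14767555]), 'ft_torque': array([-0.0054595 ,  0.0089181 , -0.00532784]), 'gripper_force': 0.0, 'grip_width': 0.9979971334410163}
```

View pics/scene0.png

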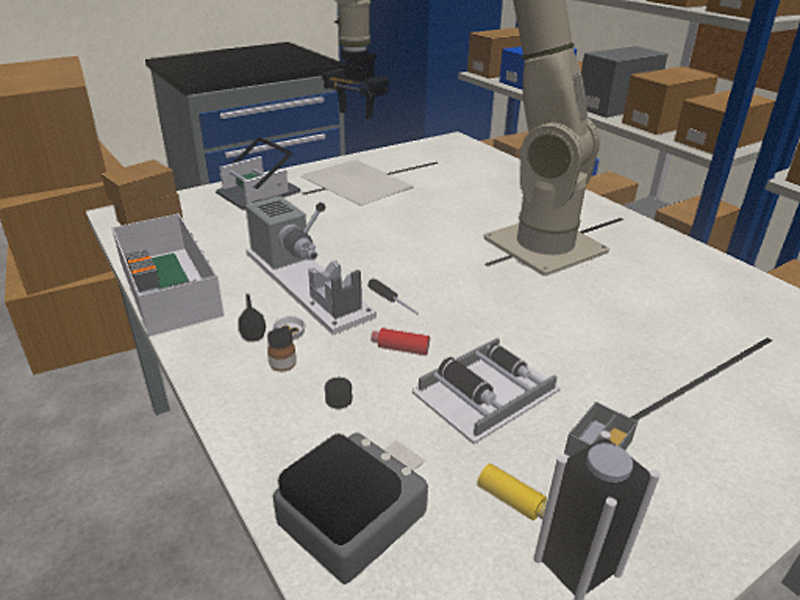

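View pics/top0.png

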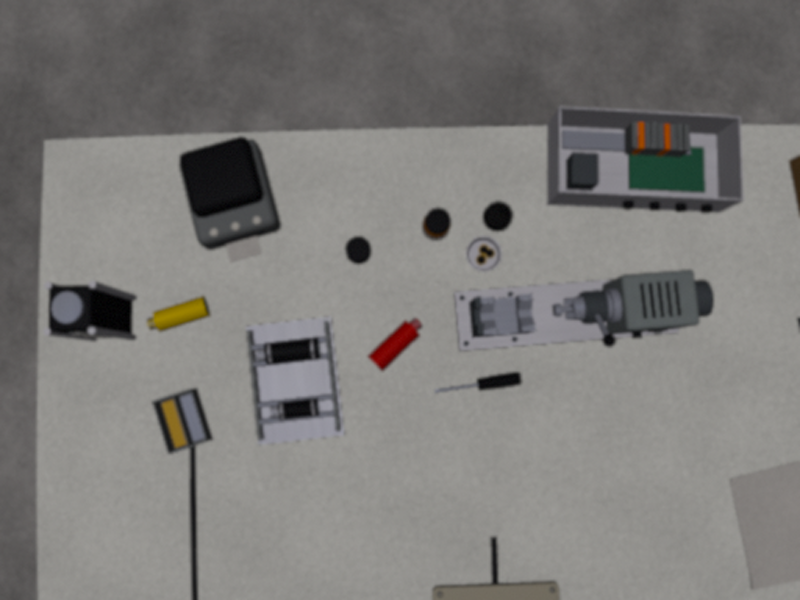

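The scene shows the driver with its bar raised (knob at 320,208 in the scene view and 609,340 in the top view), the V-rest to its left in the top view (about 500,314), and the rack. The long barrel is in the rack's far place (top view 292,351). Next I'll enlarge crops for precise pixel positions.

Run:
```python
from h import *
t=cv2.cvtColor(ld('top')['img'],4); s=cv2.cvtColor(ld('scene')['img'],4)
def crop(i,u,v,w,h,S=4):
    o=cv2.resize(i[v:v+h,u:u+w],None,fx=S,fy=S,interpolation=cv2.INTER_CUBIC)
    for k in range(0,w,20): cv2.putText(o,str(u+k),(k*S,9),0,.35,(0,0,255),1); cv2.line(o,(k*S,10),(k*S,16),(0,0,255),1)
    for k in range(0,h,20): cv2.putText(o,str(v+k),(0,k*S+4),0,.35,(0,0,255),1)
    return o
a=crop(t,285,165,200,75); b=crop(t,150,195,85,75); c=crop(s,150,120,115,75)
cv2.imwrite('pics/c1.png',np.vstack([a,np.hstack([b,c])]))
```

```text
(no output)
```

View pics/c1.png

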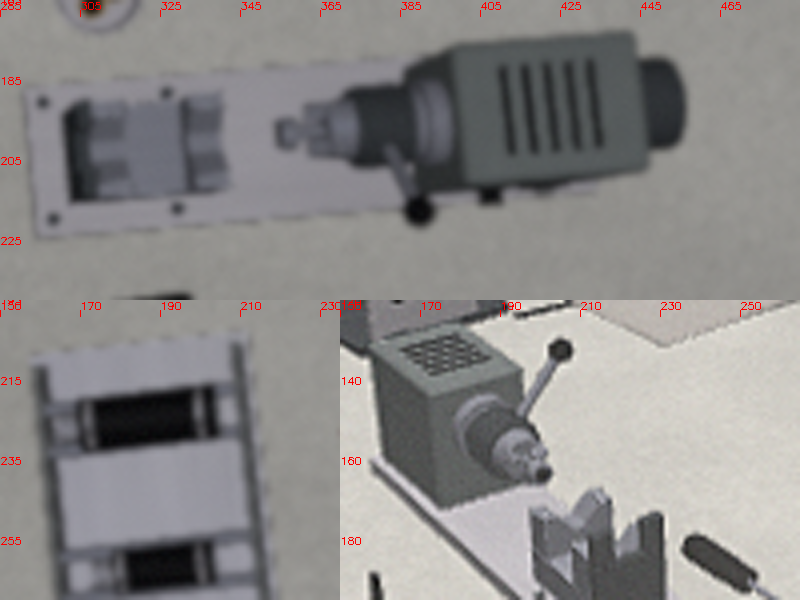

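```bash
cat > m.py <<'E'
from h import *
t=ld('top'); s=ld('scene')
f=lambda x,y:((x+.5)/4-.5+285,(y+.5)/4-.5+165)
g=lambda x,y:((x+.5)/4-.5+150,(y-300+.5)/4-.5+195)
k=lambda x,y:((x-340+.5)/4-.5+150,(y-300+.5)/4-.5+120)
knob=tri((t,*f(419,212)),(s,*k(560,350))); print('knob',knob.round(4))
bh=tri((t,*f(289,133)),(s,*k(538,470))); print('bit',bh.round(4), at(t,*f(289,133),.095).round(4))
# base plate screws/holes z~0.01?
for n,p in dict(hUL=(42,102),hLL=(53,219),hUR=(166,93),hLR=(177,208)).items(): print(n,at(t,*f(*p),.012).round(4))
for n,p in dict(sUL=(188,96),sUR=(222,92),sLR=(228,188),sLL=(190,190)).items(): print(n,at(t,*f(*p),.0885).round(4))
print('sleeve', at(t,*f(350,126),.095).round(4), at(t,*f(400,122),.095).round(4))
for n,p in dict(bR=(216,412),bL=(81,424),bc=(148,418)).items(): print(n,at(t,*g(*p),.05).round(4))
# rack corners z .008 / bars z .035
for n,p in dict(lt=(40,367),lb=(62,600),rt=(240,343),rb=(264,600)).items(): print(n,at(t,*g(*p),.035).round(4))
E
python3 m.py
```

```text
knob [ 0.5472 -0.1814  0.1648]
bit [ 0.6066 -0.1158  0.093 ] [ 0.6078 -0.1162  0.095 ]
hUL [0.6422 0.0436 0.012 ]
hLL [0.5571 0.0387 0.012 ]
hUR [ 0.6465 -0.0472  0.012 ]
hLR [ 0.5626 -0.0516  0.012 ]
sUL [ 0.6357 -0.0489  0.0885]
sUR [ 0.6378 -0.0726  0.0885]
sLR [ 0.5717 -0.0737  0.0885]
sLL [ 0.571  -0.0474  0.0885]
sleeve [ 0.6115 -0.1588  0.095 ] [ 0.6133 -0.1938  0.095 ]
bR [0.5533 0.3072 0.05  ]
bL [0.5472 0.402  0.05  ]
bc [0.5503 0.3549 0.05  ]
lt [0.5889 0.4332 0.035 ]
lb [0.4244 0.4194 0.035 ]
rt [0.6024 0.2906 0.035 ]
rb [0.4212 0.2773 0.035 ]
```

Knob (0.547,-0.181,0.165) agrees with a spindle at about (0.611,-0.179,0.095) and the bar at about 0.83 rad. The driver's yaw is about 0.055. I'll move above the knob and look closer.

```bash
python3 -m crank '[[0,0,0.06,0,0,0,0.06],[0.04,0.05,0.08,0,0,-0.05,0.06],[0.08,0.1,0.08,0,0,-0.1,0.06],[0.12,0.15,0.08,0,0,-0.15,0.06],[0.16,0.2,0.08,0,0,-0.2,0.06],[0.2,0.25,0.08,0,0,-0.25,0.06],[0.24,0.3,0.08,0,0,-0.308,0.06],[0.28,0.35,0.06,0,0,-0.308,0.06],[0.324,0.402,0.05,0,0,-0.308,0.06],[0.324,0.402,0.05,0,0,-0.308,0.06]]' 25
python3 - <<'E'
from h import *
for i in range(1):
    c=cam('wrist'); cv2.imwrite('pics/w1.png',cv2.resize(cv2.cvtColor(c['img'],4),(800,600),interpolation=cv2.INTER_CUBIC))
for P in [(.547,-.1814,.1648),(.607,-.116,.095),(.602,-.029,.095),(.6,.0189,.095)]: print((px(c,P)*1.5625).round(0))
s=env.state(); print(s['ee_pos'],s['tcp_rot'])
E
```

```text
clock: 1.35
ee_pos: [0.5473, -0.1779, 0.2714]
tcp_rot: [-0.001, 1.0, 0.03, -0.0]
ft_force: [-1.1, 0.5, -0.4]
grip_width: 0.694
gripper_force: 0.0
[[409. 286.]]
[[310. 157.]]
[[173. 157.]]
[[ 99. 157.]]
[ 0.54800832 -0.17663688  0.27100435] [-1.35475526e-03  9.99528346e-01  3.06757714e-02 -4.96216863e-04]
```

View pics/w1.png

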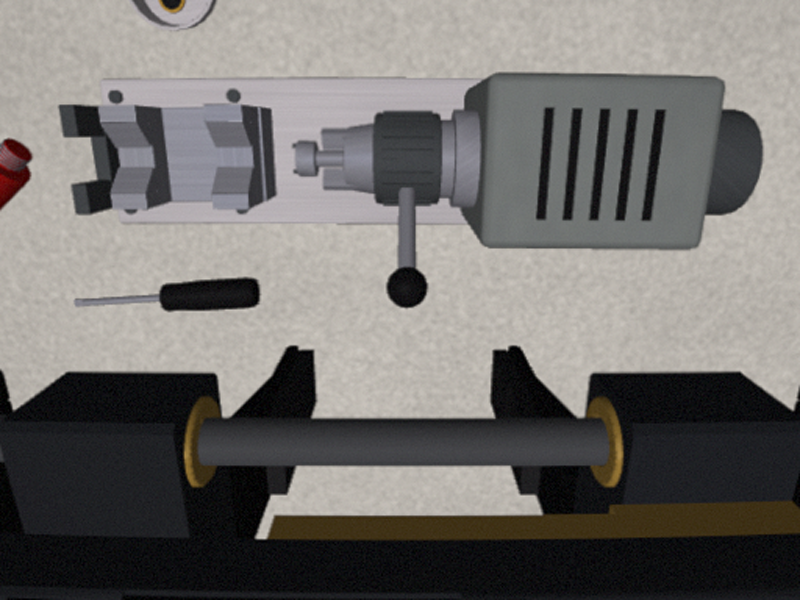

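The wrist view confirms the estimate, with the knob at (407,288) against a predicted (409,286). The bit head is at (305,157), and the V axis runs along row 157.

```bash
cat >> m.py <<'E'
print('--')
w=ld('wrist'); q=lambda x,y:((x+.5)/1.5625-.5,(y+.5)/1.5625-.5)
print('knob',tri((t,*f(419,212)),(s,*k(560,350)),(w,*q(407,288))).round(4))
print('knob tw',tri((t,*f(419,212)),(w,*q(407,288))).round(4))
for n,p,z in [('bit',(305,157.5),.095),('sleeve',(407,157),.095),('vmid',(186,157),.0675),('shUR',(241,104),.0885),('shLR',(245,207),.0885),('shUL',(132,107),.0885),('shLL',(134,208),.0885),('stopfront',(110,106),.111),('stopfrontL',(113,213),.111)]: print(n,at(w,*q(*p),z).round(4))
E
python3 m.py | sed -n '/--/,$p'
```

```text
--
knob [ 0.547  -0.1806  0.1655]
knob tw [ 0.548  -0.1799  0.1717]
bit [ 0.6064 -0.1125  0.095 ]
sleeve [ 0.6104 -0.1765  0.095 ]
vmid [ 0.6006 -0.0259  0.0675]
shUR [ 0.6366 -0.0708  0.0885]
shLR [ 0.572  -0.0719  0.0885]
shUL [ 0.6315 -0.0013  0.0885]
shLL [0.5672 0.0025 0.0885]
stopfront [0.6312 0.0007 0.111 ]
stopfrontL [0.5673 0.0048 0.111 ]
```

```bash
python3 -m crank '[[0.001,0.001,-0.03,0,0,0,0.06],[0.001,0.001,-0.06,0,0,0,0.06],[0.001,0.001,-0.09,0,0,0,0.06],[0.001,0.001,-0.115,0,0,0,0.06],[0.001,0.001,-0.125,0,0,0,0.06],[0.001,0.001,-0.125,0,0,0,0.015],[0.001,0.001,-0.125,0,0,0,0.015],[0.001,0.001,-0.125,0,0,0,0.015],[0.001,0.001,-0.125,0,0,0,0.015],[0.001,0.001,-0.125,0,0,0,0.015]]' 25
```

```text
clock: 2.65
ee_pos: [0.547, -0.1796, 0.1479]
tcp_rot: [-0.001, 1.0, 0.028, 0.0]
ft_force: [-1.7, 1.9, 2.1]
grip_width: 0.238
gripper_force: 25.0
```

```bash
python3 -m crank '[[-0.005,0,-0.0048,0,0,0,0.015],[-0.0093,-0.0005,-0.0096,0,0,0,0.015],[-0.0135,-0.0007,-0.0153,0,0,0,0.015],[-0.0176,-0.001,-0.0211,0,0,0,0.015],[-0.0241,-0.0013,-0.0338,0,0,0,0.015],[-0.0286,-0.0015,-0.0473,0,0,0,0.015],[-0.0305,-0.0017,-0.0566,0,0,0,0.015],[-0.0311,-0.0017,-0.0613,0,0,0,0.015],[-0.0313,-0.0017,-0.064,0,0,0,0.015],[-0.0313,-0.0017,-0.066,0,0,0,0.015]]' 25
```

```text
clock: 3.9
ee_pos: [0.5159, -0.1816, 0.0828]
tcp_rot: [-0.001, 1.0, 0.028, 0.0]
ft_force: [-8.5, 5.7, 18.1]
grip_width: 0.225
gripper_force: 24.7
```

```bash
python3 -m crank '[[0,0,-0.001,0,0,0,0.015],[0,0,-0.002,0,0,0,0.015],[0,0,-0.002,0,0,0,0.015],[0,0,-0.002,0,0,0,0.015],[0,0,0,0,0,0,0.015],[0,0,0,0,0,0,0.04],[0,0,0,0,0,0,0.045],[0,0,0,0,0,0,0.045],[0,0,0.05,0,0,0,0.045],[0,0,0.1,0,0,0,0.045]]' 25
python3 - <<'E'
from h import *
c=cam('top');s=cam('scene');w=cam('wrist')
K=ld('scene')['img'][115:190,150:250]; T=c['img'][165:240,335:435]; W=cv2.cvtColor(w['img'],4)
r=lambda i,S:cv2.resize(cv2.cvtColor(i,4),None,fx=S,fy=S,interpolation=cv2.INTER_CUBIC)
cv2.imwrite('pics/c2.png',np.vstack([np.hstack([r(K,4),r(T,4)]),cv2.resize(W,(800,600))[80:380]]))
x=.6104-.0945*.998; P=(x,-.178-.0945*.055,.1045); print(px(s,P),px(c,P),px(w,P)*1.5625)
print(env.state()['ee_pos'])
E
```

```text
clock: 5.15
ee_pos: [0.515, -0.1832, 0.1824]
tcp_rot: [-0.0, 1.0, 0.027, -0.001]
ft_force: [1.0, -0.4, -0.5]
grip_width: 0.51
gripper_force: 0.0
[[212.58283546 145.19017972]] [[383.70749682 230.61003493]] [[400.13536043 304.43042   ]]
[ 0.51699891 -0.18369033  0.18429858]
```

View pics/c2.png

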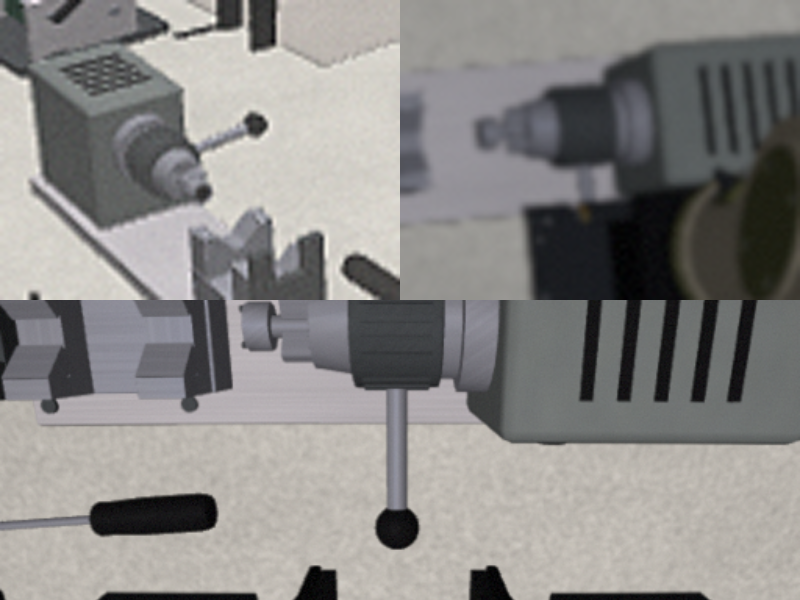

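The knob is at its stop in both views (213.6,145.6 against an expected 212.6,145.2), and the push reached 18 N, well over the 6 N needed. Next is the barrel; I'll check the wrist joint before choosing which way to turn.

Run:
```python
from h import *
from scipy.spatial.transform import Rotation as R
s=env.state(); print(s['joint_positions'].round(3)); q=s['tcp_rot']; print(R.from_quat(q[[1,2,3,0]]).as_matrix().round(3), s['ee_pos'])
```

```text
[ 0.61   0.213 -0.4    1.705  0.088  1.236 -1.327]
[[ 0.999  0.054  0.005]
 [ 0.054 -0.999 -0.002]
 [ 0.005  0.002 -1.   ]] [ 0.51699891 -0.18369033  0.18429858]
```

```bash
python3 -m crank '[[0,0.05,0.05,0,0,0.17,0.08],[0.004,0.11,0.06,0,0,0.34,0.08],[0.008,0.17,0.06,0,0,0.51,0.08],[0.012,0.23,0.06,0,0,0.68,0.08],[0.016,0.29,0.06,0,0,0.85,0.08],[0.02,0.35,0.06,0,0,1.02,0.08],[0.024,0.41,0.06,0,0,1.19,0.08],[0.028,0.46,0.06,0,0,1.36,0.08],[0.032,0.51,0.05,0,0,1.5,0.08],[0.034,0.538,0.04,0,0,1.58,0.08]]' 40
python3 -m crank '[[0,0,0,0,0,0,0.08],[0,0,0,0,0,0,0.08],[0,0,0,0,0,0,0.08],[0,0,0,0,0,0,0.08],[0,0,0,0,0,0,0.08],[0,0,0,0,0,0,0.08],[0,0,0,0,0,0,0.08],[0,0,0,0,0,0,0.08],[0,0,0,0,0,0,0.08],[0,0,0,0,0,0,0.08]]'
python3 - <<'E'
from h import *
c=cam('wrist'); cv2.imwrite('pics/w2.png',cv2.resize(cv2.cvtColor(c['img'],4),(800,600),interpolation=cv2.INTER_CUBIC))
for P in [(.5503,.355,.05),(.5533,.307,.05),(.547,.403,.05)]: print((px(c,P)*1.5625).round(0))
s=env.state(); print(s['ee_pos'],s['tcp_rot'],s['joint_positions'].round(2))
E
```

```text
clock: 6.55
ee_pos: [0.5485, 0.3575, 0.2196]
tcp_rot: [-0.001, 0.682, 0.731, -0.001]
ft_force: [0.3, -1.1, 0.4]
grip_width: 0.916
gripper_force: 0.0
clock: 7.8
ee_pos: [0.5495, 0.355, 0.2216]
tcp_rot: [-0.0, 0.684, 0.729, 0.0]
ft_force: [0.2, 0.2, -0.4]
grip_width: 0.918
gripper_force: 0.0
[[404. 257.]]
[[404. 325.]]
[[404. 182.]]
[0.54951118 0.35500978 0.22156633] [-7.82287817e-06  6.84103255e-01  7.29385175e-01  4.29642845e-05] [-0.07  0.52 -0.84  1.34  0.38  1.44 -0.82]
```

View pics/w2.png

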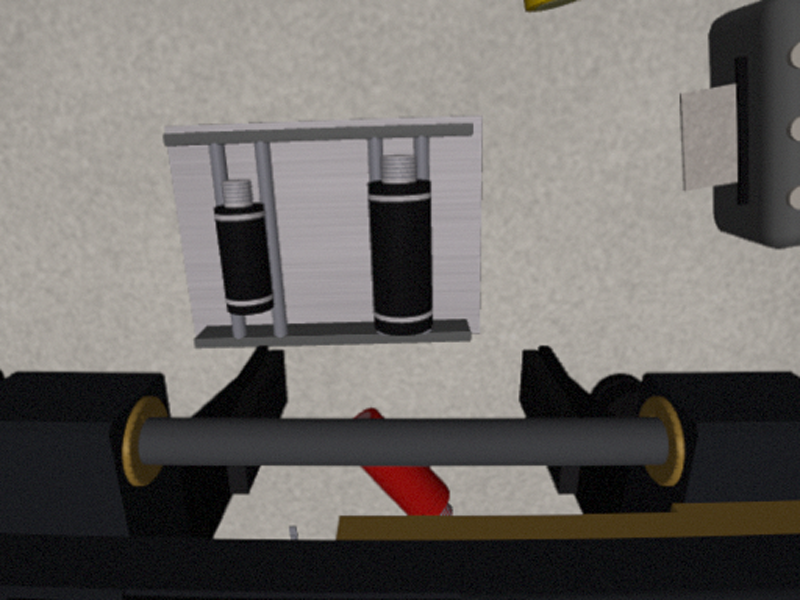

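The barrel's axis runs from (400,188) to (404,325), which puts its middle within 1–2 mm of my estimate and its yaw slightly larger (about 0.085). I'll go down and grip it.

```bash
python3 -m crank '[[-0.0005,0,-0.04,0,0,0.02,0.08],[-0.0005,0,-0.08,0,0,0.02,0.08],[-0.0005,0,-0.12,0,0,0.02,0.08],[-0.0005,0,-0.155,0,0,0.02,0.08],[-0.0005,0,-0.18,0,0,0.02,0.08],[-0.0005,0,-0.19,0,0,0.02,0.08],[-0.0005,0,-0.19,0,0,0.02,0.08],[-0.0005,0,-0.19,0,0,0.02,0.03],[-0.0005,0,-0.19,0,0,0.02,0.03],[-0.0005,0,-0.19,0,0,0.02,0.03]]' 30
python3 -m crank '[[0,0,0,0,0,0,0.03],[0,0,0,0,0,0,0.03],[0,0,0,0,0,0,0.03],[0,0,0,0,0,0,0.03],[0,0,0.01,0,0,0,0.03],[0,0,0.03,0,0,0,0.03],[0,0,0.06,0,0,0,0.03],[0,0,0.11,0,0,0,0.03],[0,0,0.16,0,0,0,0.03],[0,0,0.16,0,0,0,0.03]]' 30
```

```text
clock: 9.1
ee_pos: [0.5493, 0.3551, 0.0322]
tcp_rot: [0.0, 0.677, 0.736, 0.0]
ft_force: [-0.1, 0.1, -0.6]
grip_width: 0.665
gripper_force: 0.0
clock: 10.35
ee_pos: [0.5505, 0.3569, 0.1976]
tcp_rot: [0.001, 0.677, 0.736, 0.004]
ft_force: [-0.1, 1.4, -3.9]
grip_width: 0.447
gripper_force: 29.9
```

```bash
python3 -m crank '[[0.002,-0.02,0,0,0,0,0.03],[0.008,-0.06,0,0,0,0,0.03],[0.015,-0.11,0,0,0,-0.01,0.03],[0.022,-0.16,0,0,0,-0.01,0.03],[0.029,-0.21,0,0,0,-0.02,0.03],[0.036,-0.26,0,0,0,-0.026,0.03],[0.043,-0.31,0,0,0,-0.026,0.03],[0.048,-0.35,0,0,0,-0.026,0.03],[0.052,-0.38,0,0,0,-0.026,0.03],[0.053,-0.389,0,0,0,-0.026,0.03]]' 30
python3 -m crank '[[0,0,0,0,0,0,0.03],[0,0,0,0,0,0,0.03],[0,0,0,0,0,0,0.03],[0,0,0,0,0,0,0.03],[0,0,0,0,0,0,0.03],[0,0,0,0,0,0,0.03],[0,0,0,0,0,0,0.03],[0,0,0,0,0,0,0.03],[0,0,0,0,0,0,0.03],[0,0,0,0,0,0,0.03]]' 30
python3 - <<'E'
from h import *
c=cam('wrist'); cv2.imwrite('pics/w3.png',cv2.resize(cv2.cvtColor(c['img'],4),(800,600),interpolation=cv2.INTER_CUBIC))
cam('scene');cam('top')
s=env.state(); e=s['ee_pos']; print(e,s['tcp_rot'],s['ft_force'],s['joint_positions'].round(2))
a=np.array([-.057,.998,0])
for n,P in dict(seat=(.602,-.028,.095),stop=(.5993,.020,.095),grasp=e+[0,0,.019],shoulder=e+[0,0,.019]+a*.048,neckend=e+[0,0,.019]+a*.064).items(): print(n,(px(c,P)*1.5625).round(0))
E
```

```text
clock: 11.6
ee_pos: [0.6018, -0.0367, 0.1911]
tcp_rot: [-0.0, 0.688, 0.726, -0.0]
ft_force: [1.1, 0.6, -3.1]
grip_width: 0.452
gripper_force: 29.9
clock: 12.85
ee_pos: [0.602, -0.034, 0.1916]
tcp_rot: [0.0, 0.686, 0.727, 0.0]
ft_force: [0.7, 0.4, -3.5]
grip_width: 0.448
gripper_force: 29.9
[ 0.60202851 -0.03407291  0.19156948] [2.94510212e-05 6.86319317e-01 7.27300346e-01 2.46199111e-05] [ 0.24328074 -0.56697602 -1.97020769] [ 0.57  0.4  -0.76  1.53  0.28  1.32 -0.16]
seat [[404. 279.]]
stop [[404. 184.]]
grasp [[403. 403.]]
shoulder [[403. 249.]]
neckend [[403. 192.]]
```

View pics/w3.png

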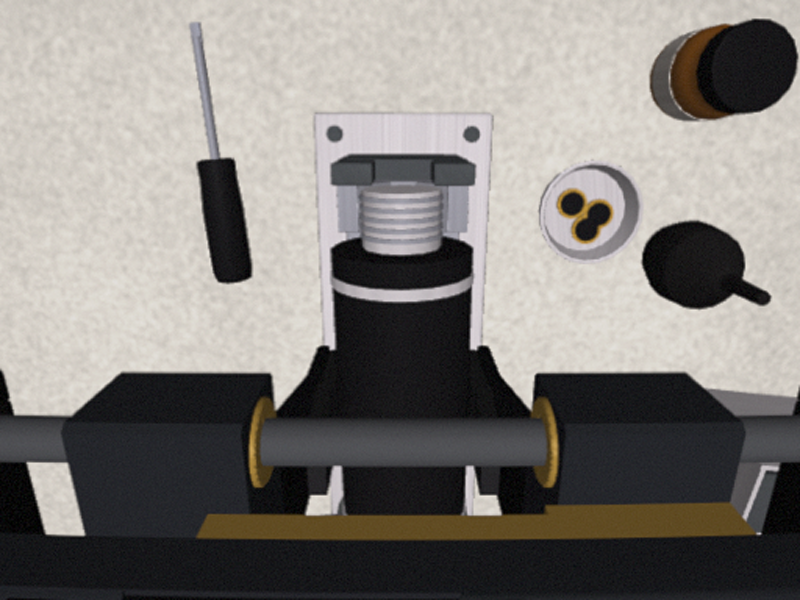

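Barrel, neck (u 402) and notch (u 403.5) line up to within about 1 mm, and the barrel is parallel to the base. The stop's front top edge is at row ~166 and the shoulder's top rim at row ~237. I'll work out the y gap from those.

Run:
```python
from h import *
w=ld('wrist'); q=lambda x,y:((x+.5)/1.5625-.5,(y+.5)/1.5625-.5)
for n,p,z in [('stop166',(403,166),.111),('stop-backtop155',(403,155),.111),('stopL',(332,166),.111),('stopR',(475,166),.111),('shoulder',(402,237),.2306),('neckend',(401,184),.2216),('neckroot',(402,251),.2106+.0),('dishcheck',(595,215),.018)]: print(n,at(w,*q(*p),z).round(4))
```

```text
stop166 [0.5982 0.0299 0.111 ]
stop-backtop155 [0.5979 0.0348 0.111 ]
stopL [0.5661 0.0281 0.111 ]
stopR [0.6307 0.0319 0.111 ]
shoulder [0.5984 0.0214 0.2306]
neckend [0.5975 0.033  0.2216]
neckroot [0.5988 0.0134 0.2106]
dishcheck [7.239e-01 3.000e-04 1.800e-02]
```

```bash
python3 -m crank '[[0,0,-0.02,0,0,0,0.03],[0,0,-0.045,0,0,0,0.03],[0,0,-0.07,0,0,0,0.03],[0,0,-0.085,0,0,0,0.03],[0,0,-0.095,0,0,0,0.03],[0,0,-0.102,0,0,0,0.03],[0,0,-0.106,0,0,0,0.03],[0,0,-0.108,0,0,0,0.03],[0,0,-0.108,0,0,0,0.03],[0,0,-0.108,0,0,0,0.03]]' 30
python3 -m crank '[[0,0,-0.001,0,0,0,0.03],[0,0,-0.002,0,0,0,0.03],[0,0,-0.003,0,0,0,0.03],[0,0,-0.004,0,0,0,0.03],[0,0,-0.005,0,0,0,0.03],[0,0,-0.005,0,0,0,0.03],[0,0,-0.005,0,0,0,0.03],[0,0,-0.005,0,0,0,0.03],[0,0,-0.005,0,0,0,0.03],[0,0,-0.005,0,0,0,0.03]]' 30
```

```text
clock: 14.25
ee_pos: [0.6022, -0.034, 0.0839]
tcp_rot: [0.0, 0.686, 0.727, 0.0]
ft_force: [0.4, 0.3, -2.2]
grip_width: 0.451
gripper_force: 29.9
clock: 15.5
ee_pos: [0.602, -0.034, 0.0786]
tcp_rot: [0.0, 0.686, 0.727, 0.0]
ft_force: [0.7, -0.0, -2.7]
grip_width: 0.451
gripper_force: 29.9
```

```bash
python3 -m crank '[[0,0.001,0,0,0,0,0.03],[0,0.002,0,0,0,0,0.03],[0,0.003,0,0,0,0,0.03],[0,0.004,0,0,0,0,0.03],[0,0.005,0,0,0,0,0.03],[0,0.005,0,0,0,0,0.03],[0,0.005,0,0,0,0,0.03],[0,0.005,0,0,0,0,0.03],[0,0.005,0,0,0,0,0.03],[0,0.005,0,0,0,0,0.03]]' 30
python3 -m crank '[[0,0.0005,0,0,0,0,0.03],[0,0.001,0,0,0,0,0.03],[0,0.0015,0,0,0,0,0.03],[0,0.002,0,0,0,0,0.03],[0,0.002,0,0,0,0,0.03],[0,0.002,0,0,0,0,0.03],[0,0.002,0,0,0,0,0.03],[0,0.002,0,0,0,0,0.03],[0,0.002,0,0,0,0,0.03],[0,0.002,0,0,0,0,0.03]]' 30
```

```text
clock: 16.75
ee_pos: [0.602, -0.029, 0.0786]
tcp_rot: [-0.0, 0.686, 0.727, 0.0]
ft_force: [1.3, 0.1, -3.9]
grip_width: 0.452
gripper_force: 29.9
clock: 18.0
ee_pos: [0.602, -0.0274, 0.0785]
tcp_rot: [0.0, 0.686, 0.727, -0.0]
ft_force: [-0.3, -4.4, -2.7]
grip_width: 0.454
gripper_force: 29.9
```

Shoulder contact: fy is -4.4 N at y = -0.0274, where I expected it. I'll ease off 0.5 mm and lower onto the V.

```bash
python3 -m crank '[[0,-0.0005,-0.0005,0,0,0,0.03],[0,-0.0005,-0.001,0,0,0,0.03],[0,-0.0005,-0.0015,0,0,0,0.03],[0,-0.0005,-0.002,0,0,0,0.03],[0,-0.0005,-0.0025,0,0,0,0.03],[0,-0.0005,-0.003,0,0,0,0.03],[0,-0.0005,-0.003,0,0,0,0.03],[0,-0.0005,-0.003,0,0,0,0.03],[0,-0.0005,-0.003,0,0,0,0.03],[0,-0.0005,-0.003,0,0,0,0.03]]' 30
```

```text
clock: 19.25
ee_pos: [0.6023, -0.0274, 0.0772]
tcp_rot: [0.0, 0.686, 0.727, 0.0]
ft_force: [-9.3, -2.1, 15.0]
grip_width: 0.448
gripper_force: 30.0
```

```bash
python3 -m crank '[[-0.0002,0,0.0005,0,0,0,0.03],[-0.0005,0,0.0008,0,0,0,0.03],[-0.0008,0,0.0008,0,0,0,0.03],[-0.001,0,0.0006,0,0,0,0.03],[-0.001,0,0.0004,0,0,0,0.03],[-0.001,0,0.0002,0,0,0,0.03],[-0.001,0,0,0,0,0,0.03],[-0.001,0,0,0,0,0,0.03],[-0.001,0,0,0,0,0,0.03],[-0.001,0,0,0,0,0,0.03]]' 30
python3 -c "
from h import *
for i in range(4): cam('top'); s=env.state(); print(s['ee_pos'].round(4),s['ft_force'].round(1),s['ft_torque'].round(2))"
```

```text
clock: 20.5
ee_pos: [0.6018, -0.0274, 0.0768]
tcp_rot: [0.001, 0.686, 0.727, 0.001]
ft_force: [-2.5, -3.3, 12.7]
grip_width: 0.452
gripper_force: 30.0
[ 0.6018 -0.0274  0.0768] [-3.2 -3.5 12.2] [-0.74  0.54 -0.14]
[ 0.6018 -0.0274  0.0768] [-3.4 -2.8 11.9] [-0.78  0.57 -0.13]
[ 0.6018 -0.0274  0.0768] [-2.9 -2.8 12.4] [-0.78  0.52 -0.17]
[ 0.6018 -0.0274  0.0768] [-3.7 -3.4 12.1] [-0.68  0.5  -0.16]
```

```bash
python3 -m crank '[[-0.0002,0,0,0,0,0,0.03],[-0.0004,-0.0001,0,0,0,0,0.03],[-0.0004,-0.0001,0,0,0,0,0.03],[-0.0004,-0.0001,0,0,0,0,0.03],[-0.0004,-0.0001,0,0,0,0,0.03],[-0.0004,-0.0001,0,0,0,0,0.03],[-0.0004,-0.0001,0,0,0,0,0.03],[-0.0004,-0.0001,0,0,0,0,0.03],[-0.0004,-0.0001,0,0,0,0,0.03],[-0.0004,-0.0001,0,0,0,0,0.03]]' 30
python3 - <<'E'
from h import *
c=cam('wrist'); s=cam('scene')
for i in range(3): cam('top'); t=env.state(); print(t['ee_pos'].round(4),t['ft_force'].round(1))
r=lambda i,w,h:cv2.resize(cv2.cvtColor(i,4),(w,h),interpolation=cv2.INTER_CUBIC)
cv2.imwrite('pics/f.png',np.hstack([r(c['img'][20:320,156:356],400,600),r(s['img'][110:230,150:230],400,600)]))
E
```

```text
clock: 21.95
ee_pos: [0.6017, -0.0274, 0.0768]
tcp_rot: [0.001, 0.686, 0.727, 0.001]
ft_force: [-0.7, -2.5, 10.4]
grip_width: 0.447
gripper_force: 30.0
[ 0.6018 -0.0274  0.0768] [-1.2 -2.7  9.6]
[ 0.6018 -0.0274  0.0768] [-1.  -2.1 10.2]
[ 0.6018 -0.0274  0.0768] [-0.9 -3.  10.4]
```

View pics/f.png

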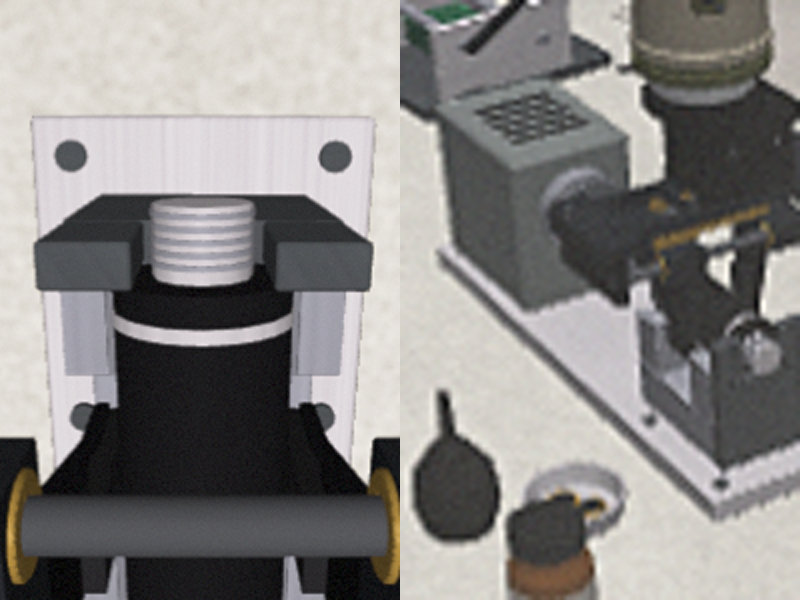

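The neck sits centred in the notch (u 203 against 204), the shoulder is at the stop face, and the side load is only about -1 N. I'll add a little more push and let it settle.

```bash
python3 -m crank '[[0,0,-0.0003,0,0,0,0.03],[0,0,-0.0003,0,0,0,0.03],[0,0,-0.0003,0,0,0,0.03],[0,0,-0.0003,0,0,0,0.03],[0,0,-0.0003,0,0,0,0.03],[0,0,-0.0003,0,0,0,0.03],[0,0,-0.0003,0,0,0,0.03],[0,0,-0.0003,0,0,0,0.03],[0,0,-0.0003,0,0,0,0.03],[0,0,-0.0003,0,0,0,0.03]]' 30
python3 - <<'E'
from h import *
F=[]
for i in range(3): cam('top'); F.append(env.state()['ft_force'])
f=np.mean(F,0); print(f)
if 9<f[2]<19 and abs(f[0])<4: print(env.hand_in())
E
```

```text
clock: 23.45
ee_pos: [0.6018, -0.0274, 0.0768]
tcp_rot: [0.001, 0.686, 0.727, 0.001]
ft_force: [-2.8, -2.6, 12.3]
grip_width: 0.455
gripper_force: 30.0
[-2.31698221 -2.66067588 13.09605865]
the job is handed in; nothing more can be done
None
```

I handed the job in at about 23.6 s of the 72 s allowed: the tommy bar is down at its stop, and the long barrel is in the V-rest against the end stop, still held pressed at about 13 N. The hand-in returned no verdict; the jaws' grip on the bit was not measured directly, and I moved only the bar and the barrel.

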